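# Find the thread start and close the sample cell

## Robot

A 6-joint arm with a two-finger parallel gripper is mounted at the origin on the work surface; the furniture and walls round the work are solid. World frame = base frame: x ahead of the robot, y to its left, z up, the work surface at z = 0. Lengths are in m, angles in rad, forces in N, time in s.
With the tool pointing down it reaches from about 0.375 to 0.9 m from the base axis. Payload 3.1 kg.
Tool frame: the origin (TCP) lies on the centre line of the jaws, within the pads' length; the fingertips stand 22 mm ahead of it and the grasp point (between the pads) lies 3 mm ahead of it; z points along the fingers, y is the line along which they close (so a half turn about z gives the same grasp; the last joint's range is limited). The gripper opens to 85 mm and grips with 20 to 120 N. Pads are 22 mm wide; open, the fingers measure 114 mm over their backs; the gripper's body (76 mm by 85 mm) begins 54 mm behind the grasp point. The pads swing forward as they close: fully open they stand 13 mm farther back than shut.
Start: joints at [1.036, 0.527, 1.433, -0, 1.181, -0.178], TCP at [0.218, 0.586, 0.253] pointing down, gripper open.
Joint ranges: [-3.08, 3.08], [-0.75, 2.2], [0.22, 2.44], [-1.43, 4.57], [0, 2.65], [-2.85, 2.85]. Speed limits (rad/s): [2.79, 2.79, 3.14, 3.14, 3.14, 3.14].

## Interface

Orientations are given as a unit quaternion [x, y, z, w].
In Python, from station import manip, imaging gives the robot as it stands (manip), with the cameras (imaging).
- The arm moves only by the shell command python3 drive.py 'ROWS' [FORCE]. ROWS is one flat JSON list of numbers that holds 1 to 20 rows one after another, with no inner brackets; each row has 5 numbers: dx, dy, dz in m, then a turn about the tool's z in rad, then the opening from 0.0 (shut) to 1.0 (fully open); each row is the pose to reach, as a shift and turn from the pose commanded when the command began, along the tool's axes at that moment; what a row does not reach only later rows make up. A row lasts 1/10 s, in which the tool goes at most 0.05 m and 0.15 rad, less where a joint would pass 70% of its speed; a pose out of reach is approached as far as the arm can. The fingers move at their own pace and stop on an object; FORCE is the grip in N (left out, the last holds). Time passes only in rows, so rows that do not move let the fingers close. It prints the time, the measured TCP pose, the force, the opening and the grip force at its end. Input that does not fit is refused with a message, and nothing moves.
- manip.sense(): the state, without advancing time (a new reading comes with each control period).
- imaging.snapshot(name): name is "scene" or "top" or "wrist"; returns a dict with "pixels" (384x512x3 uint8, red, green, blue), "range_z" (384x512 float32, m along the optical axis (not along the pixel's ray), 0 where there is no reading), "fov_y" (degrees; the focal length in pixels is half the picture's height over the tangent of half this angle, whatever the lens; pixels are square), "cx", "cy" (the principal point, pixels), "R" (3x3) and "t" (3): a world point X has camera coordinates R X + t; the wrist camera has in their place "hand_eye" (4x4, takes a point from camera to tool coordinates, whose origin is the TCP and whose axes are the flange's). Camera axes: x right, y down, z forward; pixel columns grow to the right and rows downward; lengths in m; the calibration is good to about 2 mm. A picture is of the moment at which its call begins: read the wrist's pose just before it.
- manip.sign_off(): hands the job in; it is judged then, once.
The state is a dict: "t": time; "q": joint angles; "qd": joint speeds; "tau": joint torques, N m; "tcp_pos": TCP position; "tool_rot": TCP orientation; "force": force on the tool from outside, world axes, zero at the start; "ft_torque": the same for the moment, N m; "finger_gap": opening from 0.0 (shut) to 1.0 (fully open); "gripper_force": force on a finger pad.
Only numpy, scipy, OpenCV 4.12 (cv2) and the standard library are available. Lean on these libraries where they do the work, as an engineer would, in place of code of your own. Each camera call takes 0.05 s, during which the arm holds its last target. There are 200 camera calls.

## Task

One of the two bench-mounted sample cells still has its lid resting high and loose on the neck. Turn that lid backward (anticlockwise seen from above) until it drops into the start of its thread, then screw it forward (clockwise) until it is fully home. Do it gently: stop turning when it drops or comes to its stop, do not force it, do not lift it off, and leave the lidded dish and the vial where they stand.

Things in the scene. Friction and masses are not known exactly. Their poses are not given: they have to be found in the camera images.
- lid: Loose screw lid, grey plastic, knurled, 78 mm across (too wide to grip), about 0.3 kg. Origin on its axis at the lower rim, z up; it lies 78.0 mm above the cell's origin at the start, 70.5 after the drop, 65.3 fully home. Turning it freely takes under 0.15 N m; its stops are rigid (0.035 rad of turning against one gives about 0.5 N m): turn in small steps. 1.3 mm sideways play.
- lid_top (a point): Centre of the lid's flat top, 31 mm above the lid's origin, axes as the lid's. On the flat stand a round hub 26 mm across and four radial ribs along +x, +y, -x, -y: 8 mm thick, out to 37 mm from the axis, all 16 mm high. Two open fingertips (about 50 mm apart) set in two slots across the hub from one another turn the lid both ways like a pin spanner, without gripping.
- lid_pins (a point): On the axis, 4 mm over the lid's origin: level of three hidden pins on level lands of the neck, a thread start every 120 deg (poses do not show it). At first, clockwise meets a hard stop. Anticlockwise, after 5 to 80 deg, the lid drops 7.5 mm by its weight (if it hangs tilted, turn a bit more or press lightly); 20 deg on is a stop. Then 80 to 105 deg clockwise lowers it 5.2 mm to a stop: home.
- cell: Cell of this lid: fixed aluminium pot, 80 mm across, shoulder 63 mm high, on a dark base plate 110 x 110 x 8 mm with four screw heads (13 mm high). Origin on its axis at worktop height, z up; +x points to the side with a small sensor socket. With the lid home its rim stands 2 mm over the shoulder; at the start 15 mm.
- closed_cell: An identical fixed cell whose identical lid is already fully home (rib tops 112 mm above the worktop) and does not turn. Origin as for the other cell. Nothing to do here.
- moisture_dish: Bystander: small round lidded metal dish, 60 mm across, 34 mm high; origin at the centre of its underside.
- vial: Bystander: upright capped glass vial, 32 mm across, 72 mm high; origin at the centre of its underside.

How it is judged:
On the way:
1. the lid has dropped into the thread start (z of lid in the frame of cell below 0.0725 m), for 0.1 s.
At the end, for the whole second after the job is handed in: The lid is screwed home: its origin less than 66.3 mm above the cell's origin (fully home is 65.3 mm), within 4 mm of the cell's axis, level within 0.05 rad, at rest and released (z of lid in the frame of cell below 0.0663 m and horizontal distance between lid and cell below 0.004 m and angle between lid's own z axis and vertical below 0.05 rad and linear speed of lid below 0.02 m/s and angular speed of lid below 0.1 rad/s); the robot touches nothing.
It fails at once if the lid is forced: the robot presses on it with more than 100 N (contact force between any of the arm, the fingers and lid above 100 N).
It fails at once if the lid is lifted off: more than 12 mm above its starting height (z of lid in the frame of cell above 0.09 m).
It fails at once if the lidded moisture dish or the vial is moved by more than 20 mm (distance of any of moisture_dish, vial from where it was at the start of the episode above 0.02 m).
It also fails if it takes over 67 s, if anything falls off the work surface, if the arm or the gripper's body presses on something with over 40 N, if the wrist force passes 120 N, or if a joint passes its speed limit or range.

## Working session

There is one attempt and no reset: what is moved stays moved. The work goes in short steps, Python scripts to look and compute and a shell command to move; the robot and the scene stay as the last step left them, time stands still between calls to the robot, and variables do not carry over. Pictures are saved under pics/ and viewed, at most 10 in all, crops included, and the job is handed in when it is done.

```bash
ls; mkdir -p pics
python3 - <<'E'
from station import manip, imaging
import cv2,numpy as np
s=manip.sense();print({k:np.round(v,3) for k,v in s.items()})
for n in("top","scene"):
    d=imaging.snapshot(n);cv2.imwrite(f"pics/{n}0.png",d["pixels"][...,::-1]);np.savez(f"pics/{n}0.npz",**d)
    print(n,d["fov_y"],d["cx"],d["cy"],d["R"],d["t"])
E
```

```text
drive.py
pics
station.py
{'t': np.float64(0.0), 'q': array([ 1.035,  0.528,  1.434,  0.   ,  1.181, -0.178]), 'qd': array([ 0.001,  0.003,  0.002, -0.   ,  0.   , -0.   ]), 'tau': array([-1.0000e-03, -4.4234e+01, -1.7803e+01, -0.0000e+00,  8.0000e-03,
        0.0000e+00]), 'tcp_pos': array([0.218, 0.585, 0.252]), 'tool_rot': array([ 0.177,  0.984, -0.001, -0.   ]), 'force': array([ 0.677, -0.252,  0.198]), 'ft_torque': array([ 0.015,  0.011, -0.004]), 'gripper_force': np.float64(0.0), 'finger_gap': np.float64(1.003)}
top 56.55767138638402 256.7243331722706 192.6511096463339 [[-0.00200672 -0.99956604 -0.02938899]
 [-0.99416721  0.00516321 -0.10772601]
 [ 0.107831    0.02900139 -0.99374614]] [-0.29866868  0.52218858  0.88886111]
scene 49.42458395330354 259.65996962958803 190.15463631193853 [[ 0.88774619 -0.46029069  0.00625908]
 [-0.32291993 -0.63237915 -0.7041444 ]
 [ 0.32806922  0.62308032 -0.71002922]] [-0.5848361   0.02336021  1.0138423 ]
```

View pics/top0.png

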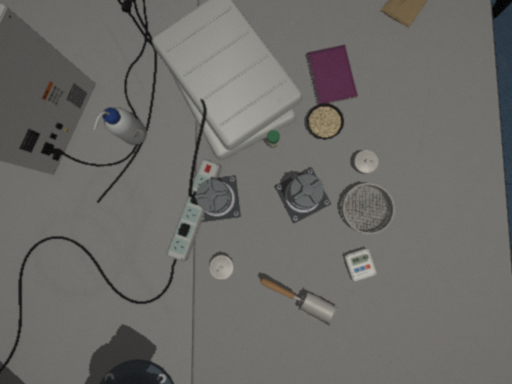

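View pics/scene0.png

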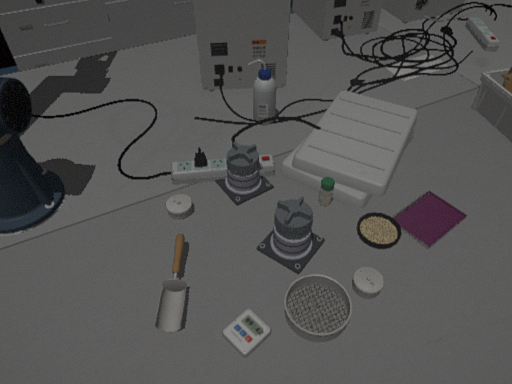

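The top view shows cells at about (215,197) and (305,190). The second looks taller in the scene view, at about (293,225). I'll measure their heights next.

```bash
cat > h.py <<'E'
import numpy as np,cv2
def cloud(d):
    H,W=d["range_z"].shape;f=H/2/np.tan(np.radians(float(d["fov_y"]))/2)
    v,u=np.mgrid[:H,:W];z=d["range_z"]
    return np.stack([(u-d["cx"])/f*z,(v-d["cy"])/f*z,z],-1)
def world(d): return (cloud(d)-d["t"])@d["R"]
E
python3 - <<'E'
from h import *
d=dict(np.load("pics/top0.npz"));X=world(d)
for u,v in((215,197),(305,190)):
    P=X[v-35:v+35,u-35:u+35].reshape(-1,3);P=P[P[:,2]>.085]
    z=P[:,2];print(np.histogram(z,np.arange(.085,.14,.003)),P[:,:2].mean(0),(P[:,:2].min(0)+P[:,:2].max(0))/2,np.ptp(P[:,:2],axis=0),len(P))
print("table",[X[v,u] for u,v in((300,240),(240,130))], "vial",X[137,272],"dish",X[161,366],X[267,221])
im=d["pixels"][...,::-1][145:235,180:350];cv2.imwrite("pics/topc.png",cv2.resize(im,None,fx=4.6,fy=4.6,interpolation=cv2.INTER_CUBIC))
E
```

```text
(array([ 11,  10,  20, 200, 332,  29,  11,   8,  46, 173,  31,   1,   7,
         6,   6,  10,   5,   8]), array([0.085, 0.088, 0.091, 0.094, 0.097, 0.1  , 0.103, 0.106, 0.109,
       0.112, 0.115, 0.118, 0.121, 0.124, 0.127, 0.13 , 0.133, 0.136,
       0.139])) [ 0.50979071 -0.19384353] [ 0.49965706 -0.22430736] [0.15392085 0.20541218] 1022
(array([  4,   4,   3,   6,   7,  10,  11, 166, 374,  53,   7,   7,  25,
       163,  68,   0,   0,   0]), array([0.085, 0.088, 0.091, 0.094, 0.097, 0.1  , 0.103, 0.106, 0.109,
       0.112, 0.115, 0.118, 0.121, 0.124, 0.127, 0.13 , 0.133, 0.136,
       0.139])) [ 0.51434842 -0.4144972 ] [ 0.48894813 -0.39067419] [0.13250298 0.12732148] 924
table [array([ 0.40038298, -0.4110272 ,  0.00210342]), array([ 0.6716152 , -0.26097324,  0.07286794])] vial [ 0.65263506 -0.33977749  0.07477792] dish [ 0.5985444  -0.57677218  0.03689109] [ 0.33525243 -0.21215685  0.03645844]
```

View pics/topc.png

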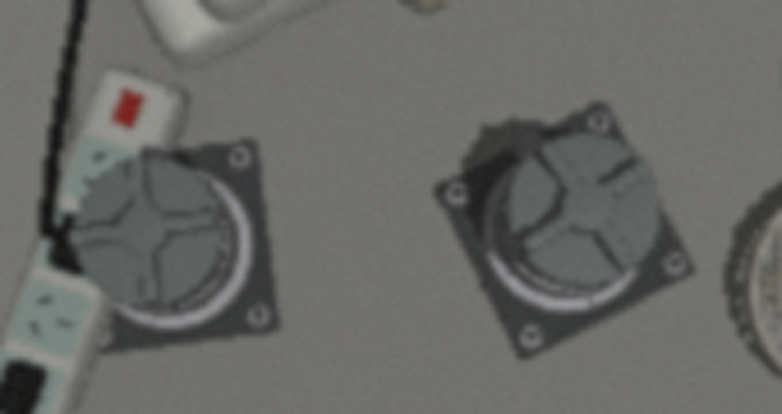

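```bash
cat >> h.py <<'E'
from scipy.optimize import minimize
def ribs(P,c0,zt,zlo=.5):
    """fit axis and rib angle mod 90deg. P points, flat height zt, c0 guess"""
    P=P[np.linalg.norm(P[:,:2]-c0,axis=1)<.05]
    flat=P[(abs(P[:,2]-zt)<.004)];rib=P[(abs(P[:,2]-zt-.016)<.004)]
    def cost(p):
        q=rib[:,:2]-p[:2];c,s=np.cos(p[2]),np.sin(p[2]);a=np.c_[c*q[:,0]+s*q[:,1],-s*q[:,0]+c*q[:,1]]
        b=np.sort(abs(a),axis=1);r=np.hypot(*q.T)
        e=np.maximum(np.minimum(np.maximum(b[:,0]-.004,0),np.maximum(r-.013,0)),np.maximum(b[:,1]-.037,0))
        f=flat[:,:2]-p[:2];a=np.c_[c*f[:,0]+s*f[:,1],-s*f[:,0]+c*f[:,1]];b=np.sort(abs(a),axis=1);r=np.hypot(*f.T)
        g=np.maximum(np.maximum(np.minimum(.004-b[:,0],.037-r),.013-r),np.maximum(r-.039,0));g=np.maximum(g,0)
        return (np.minimum(e,.004)**2).sum()*1e6/len(rib)+(np.minimum(g,.004)**2).sum()*1e6/len(flat)
    best=min((minimize(cost,[*c0,t],method="Nelder-Mead",options=dict(initial_simplex=np.array([[*c0,t],[c0[0]+.004,c0[1],t],[c0[0],c0[1]+.004,t],[*c0,t+.2]]))) for t in np.arange(0,np.pi/2,.2)),key=lambda r:r.fun)
    return best.x[:2],np.degrees(best.x[2])%90,best.fun,len(rib),len(flat),np.median(flat[:,2]),np.median(rib[:,2])
E
python3 - <<'E'
from h import *
from scipy.spatial.transform import Rotation as Ro
d=dict(np.load("pics/top0.npz"));P=world(d).reshape(-1,3)
print(ribs(P,np.array([.513,-.413]),.110))
d=dict(np.load("pics/scene0.npz"));P2=world(d).reshape(-1,3);print(ribs(P2,np.array([.513,-.413]),.110))
R=Ro.from_quat([.177,.984,-.001,0]).as_matrix();print(R.round(3))
for g in((.43,.1,.26),(.46,-.41,.28)):print(R.T@(np.array(g)-[.218,.586,.253]))
E
```

```text
(array([ 0.51785452, -0.4176728 ]), np.float64(33.78979634032438), np.float64(0.0019447679163168534), 255, 590, np.float64(0.10988593242290824), np.float64(0.12586655713070963))
(array([ 0.51751101, -0.41946326]), np.float64(33.339495750071265), np.float64(0.1385824743454869), 246, 500, np.float64(0.10814496836942479), np.float64(0.12391401408861795))
[[-0.937  0.348 -0.   ]
 [ 0.348  0.937 -0.002]
 [-0.    -0.002 -1.   ]]
[-0.36807489 -0.38167059 -0.00611822]
[-0.5739264  -0.84928572 -0.02512471]
```

```bash
V="1"; python3 drive.py '[-0.37, -0.38, 0, 0, 0.6, -0.37, -0.38, 0, 0, 0.6, -0.37, -0.38, 0, 0, 0.6, -0.37, -0.38, 0, 0, 0.6, -0.37, -0.38, 0, 0, 0.6, -0.37, -0.38, 0, 0, 0.6, -0.37, -0.38, 0, 0, 0.6, -0.37, -0.38, 0, 0, 0.6, -0.37, -0.38, 0, 0, 0.6, -0.37, -0.38, 0, 0, 0.6, -0.37, -0.38, 0, 0, 0.6]'; python3 drive.py '[-0.261, -0.457, 0, 1.41, 0.59, -0.261, -0.457, 0, 1.41, 0.59, -0.261, -0.457, 0, 1.41, 0.59, -0.261, -0.457, 0, 1.41, 0.59, -0.261, -0.457, 0, 1.41, 0.59, -0.261, -0.457, 0, 1.41, 0.59, -0.261, -0.457, 0, 1.41, 0.59, -0.261, -0.457, 0, 1.41, 0.59, -0.261, -0.457, 0, 1.41, 0.59, -0.261, -0.457, 0, 1.41, 0.59, -0.261, -0.457, 0, 1.41, 0.59, -0.261, -0.457, 0, 1.41, 0.59, -0.261, -0.457, 0, 1.41, 0.59, -0.261, -0.457, 0, 1.41, 0.59]'
python3 - <<'E'
from h import *
from station import manip, imaging
from scipy.spatial.transform import Rotation as Ro
s=manip.sense();d=imaging.snapshot("wrist");np.savez("pics/w0.npz",**d,pos=s["tcp_pos"],rot=s["tool_rot"])
cv2.imwrite("pics/w0.png",d["pixels"][...,::-1])
R=Ro.from_quat(s["tool_rot"]).as_matrix();T=np.eye(4);T[:3,:3]=R;T[:3,3]=s["tcp_pos"]
M=T@d["hand_eye"];X=cloud(d)[d["range_z"]>0].reshape(-1,3)@M[:3,:3].T+M[:3,3]
print(s["t"],s["q"].round(3),s["tcp_pos"],R.round(3),d["hand_eye"].round(3))
try: print(ribs(X,np.array([.5177,-.4185]),.109))
except Exception as e: print(e)
E
```

```text
t: 1.2
tcp_pos: [0.4335, 0.0973, 0.2533]
tool_rot: [0.179, 0.984, -0.0, 0.0]
force: [0.7, 0.4, 0.2]
finger_gap: 0.598
gripper_force: 0.0
t: 2.6
tcp_pos: [0.5168, -0.4174, 0.2528]
tool_rot: [0.773, 0.635, 0.0, -0.001]
force: [-0.2, -0.1, -0.2]
finger_gap: 0.589
gripper_force: 0.0
2.6 [-0.847  0.583  1.325  0.     1.235 -0.652] [ 0.51681129 -0.41740868  0.25278482] [[ 0.194  0.981 -0.001]
 [ 0.981 -0.194  0.002]
 [ 0.002 -0.002 -1.   ]] [[ 0.    -0.965 -0.261  0.065]
 [ 1.     0.    -0.001  0.   ]
 [ 0.001 -0.261  0.965 -0.12 ]
 [ 0.     0.     0.     1.   ]]
(array([ 0.51753154, -0.41954641]), np.float64(33.7401448450546), np.float64(0.0016372578436366946), 1555, 3193, np.float64(0.10825048339930354), np.float64(0.12420396622799804))
```

View pics/w0.png

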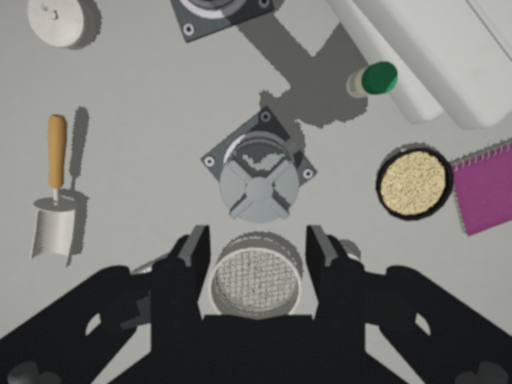

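Wrist view shows the open lid at about (259,187), and fits the other views: axis (0.5175, -0.4195), ribs at 33.7°. The fingertips are at about (203,232) and (314,232). I'll measure their depth, then lower.

```bash
python3 - <<'E'
from h import *
d=dict(np.load("pics/w0.npz"));C=cloud(d);H=d["hand_eye"];Y=C@H[:3,:3].T+H[:3,3]
m=(d["range_z"]>0.03)&(Y[...,2]<.045)
for side in(slice(150,250),slice(270,370)):
    y=Y[180:300,side][m[180:300,side]];print(len(y),np.percentile(y[:,2],[90,97,99,100]),y[y[:,2]>.0].min(0),y[y[:,2]>.0].max(0))
E
python3 drive.py '[-0.0019, 0.0011, 0.05, 0, 0.59, -0.0019, 0.0011, 0.09, 0, 0.59, -0.0019, 0.0011, 0.105, 0, 0.59, -0.0019, 0.0011, 0.111, 0, 0.59, -0.0019, 0.0011, 0.111, 0, 0.59]'
```

```text
3313 [0.00607635 0.01314367 0.01650029 0.01980247] [-1.17522183e-02 -3.85454999e-02  5.40640794e-06] [ 0.01103881 -0.02463195  0.01980247]
3428 [0.00587805 0.0130781  0.01644407 0.01981674] [-1.17614602e-02  2.51927252e-02  4.35467878e-05] [0.01122857 0.03916048 0.01981674]
t: 3.15
tcp_pos: [0.5184, -0.4209, 0.1428]
tool_rot: [0.773, 0.635, 0.0, 0.0]
force: [0.0, 0.5, -0.7]
finger_gap: 0.588
gripper_force: 0.0
```

```bash
cat > look.py <<'E'
from h import *
from station import manip, imaging
from scipy.spatial.transform import Rotation as Ro
import sys
s=manip.sense();W=imaging.snapshot("wrist");S=imaging.snapshot("scene")
R=Ro.from_quat(s["tool_rot"]).as_matrix();M=np.eye(4);M[:3,:3]=R;M[:3,3]=s["tcp_pos"];M=M@W["hand_eye"]
X=cloud(W)[W["range_z"]>.03].reshape(-1,3)@M[:3,:3].T+M[:3,3]
c=np.array([.5175,-.4195]);y=np.degrees(np.arctan2(R[1,1],R[0,1]))
print("t",s["t"],"tcp",s["tcp_pos"].round(4),"yaw",y.round(1),"q6",s["q"][5].round(2),"F",s["force"].round(1),"M",s["ft_torque"].round(2))
for n,P in(("wrist",X),("scene",world(S).reshape(-1,3))):
    q=P[:,:2]-c;r=np.hypot(*q.T);a=abs(q@R[:2,1]);ax=abs(q@R[:2,0])
    k=(r<.037)&(P[:,2]<.15)&(P[:,2]>.08)&~((a>.022)&(ax<.013))
    h,e=np.histogram(P[k,2],np.arange(.09,.131,.002));print(n,k.sum(),{round(float(b),3):int(v) for v,b in zip(h,e) if v>k.sum()*.04})
    try: o=ribs(P[k],c,float(sys.argv[1]) if len(sys.argv)>1 else .108);print("  axis",o[0].round(4),"rib",o[1].round(1),"slot-yaw",((o[1]+45-y+45)%90-45).round(1),"n",o[3:5],"z",np.round(o[5:],4))
    except Exception as ex: print("  fit failed")
if len(sys.argv)>2: cv2.imwrite("pics/"+sys.argv[2],np.hstack([W["pixels"],S["pixels"][100:300,200:400].repeat(2,0).repeat(2,1)[:384]])[...,::-1])
E
python3 drive.py '[0.0012, -0.0011, 0.005, 0, 0.59, 0.0012, -0.0011, 0.009, 0, 0.59, 0.0012, -0.0011, 0.009, -0.05, 0.59, 0.0012, -0.0011, 0.009, -0.1, 0.59, 0.0012, -0.0011, 0.009, -0.15, 0.59, 0.0012, -0.0011, 0.009, -0.15, 0.59]'; python3 look.py .1085 w1.png
```

```text
t: 3.75
tcp_pos: [0.5174, -0.4202, 0.1343]
tool_rot: [0.723, 0.691, -0.0, 0.001]
force: [-0.2, -0.6, -0.8]
finger_gap: 0.589
gripper_force: 0.0
t 3.75 tcp [ 0.5174 -0.4202  0.1343] yaw -2.6 q6 -0.8 F [-0.2 -0.6 -0.8] M [-0.03 -0.03  0.01]
wrist 11082 {0.106: 1557, 0.108: 3611, 0.122: 1752, 0.124: 2921}
  axis [ 0.5176 -0.4197] rib 33.7 slot-yaw -8.6 n (4853, 5394) z [0.1084 0.1242]
scene 565 {0.106: 98, 0.108: 111, 0.116: 24, 0.12: 26, 0.122: 101, 0.124: 99}
  axis [ 0.5177 -0.4191] rib 32.4 slot-yaw -10.0 n (239, 240) z [0.1082 0.124 ]
```

View pics/w1.png

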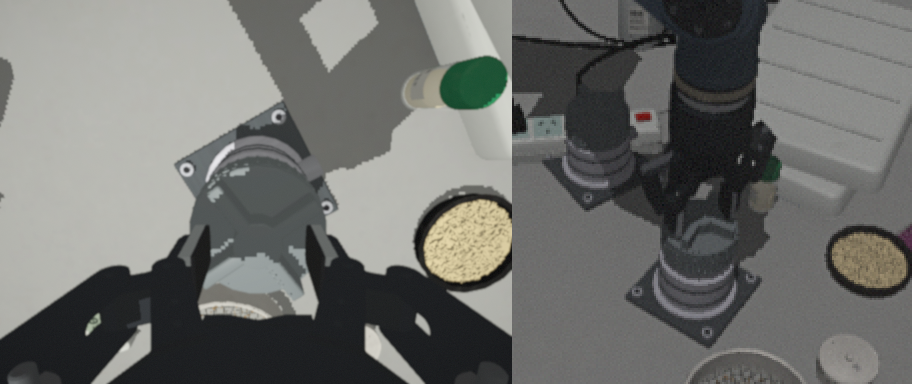

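The fingers sit in two opposite slots, tips at about (200,250) and (318,250), and the lid is still high and unturned. I'll turn it anticlockwise in small steps.

```bash
python3 drive.py '[0, 0, 0, -0.05, 0.59, 0, 0, 0, -0.1, 0.59, 0, 0, 0, -0.14, 0.59, 0, 0, 0, -0.18, 0.59, 0, 0, 0, -0.22, 0.59, 0, 0, 0, -0.26, 0.59, 0, 0, 0, -0.3, 0.59, 0, 0, 0, -0.3, 0.59]'; python3 look.py .1085
```

```text
t: 4.65
tcp_pos: [0.5172, -0.42, 0.1337]
tool_rot: [0.612, 0.791, -0.0, 0.0]
force: [-0.0, -0.2, -0.6]
finger_gap: 0.591
gripper_force: 0.0
t 4.65 tcp [ 0.5172 -0.42    0.1337] yaw 14.5 q6 -1.1 F [-0.  -0.2 -0.6] M [-0.01  0.01 -0.01]
wrist 10266 {0.098: 474, 0.1: 4190, 0.114: 726, 0.116: 3596}
  axis [ 0.5175 -0.4195] rib 0.0 slot-yaw 30.5 n (0, 768) z [0.1088    nan]
scene 526 {0.098: 60, 0.1: 129, 0.102: 36, 0.114: 60, 0.116: 121}
  axis [ 0.5164 -0.4147] rib 50.3 slot-yaw -9.2 n (2, 60) z [0.1082 0.1221]h.py:18: RuntimeWarning: invalid value encountered in scalar divide
  return (np.minimum(e,.004)**2).sum()*1e6/len(rib)+(np.minimum(g,.004)**2).sum()*1e6/len(flat)
  return _methods._mean(a, axis=axis, dtype=dtype,
  ret = ret.dtype.type(ret / rcount)
```

Dropped: the flat is now at 0.101. I'll follow it down and screw clockwise.

```bash
python3 drive.py '[0, 0, 0.005, 0, 0.59, 0, 0, 0.009, 0, 0.59, 0, 0, 0.009, 0.1, 0.59, 0, 0, 0.009, 0.2, 0.59, 0, 0, 0.009, 0.27, 0.59, 0, 0, 0.009, 0.34, 0.59, 0, 0, 0.009, 0.41, 0.59, 0, 0, 0.009, 0.48, 0.59, 0, 0, 0.009, 0.55, 0.59, 0, 0, 0.009, 0.62, 0.59, 0, 0, 0.009, 0.69, 0.59, 0, 0, 0.009, 0.76, 0.59, 0, 0, 0.009, 0.83, 0.59, 0, 0, 0.009, 0.9, 0.59, 0, 0, 0.009, 0.97, 0.59, 0, 0, 0.009, 1.04, 0.59, 0, 0, 0.009, 1.1, 0.59, 0, 0, 0.009, 1.1, 0.59]'; python3 look.py .0985
```

```text
t: 6.55
tcp_pos: [0.5168, -0.4194, 0.1236]
tool_rot: [0.935, 0.354, -0.0, -0.001]
force: [-0.7, 0.3, -0.2]
finger_gap: 0.587
gripper_force: 0.0
t 6.55 tcp [ 0.5168 -0.4194  0.1236] yaw -48.5 q6 -0.0 F [-0.7  0.3 -0.2] M [-0.02 -0.02 -0.04]
wrist 11281 {0.096: 1499, 0.098: 3973, 0.112: 1515, 0.114: 3013}
  axis [ 0.5169 -0.4208] rib 9.4 slot-yaw 12.9 n (4722, 5721) z [0.0984 0.1142]
scene 610 {0.096: 115, 0.098: 112, 0.1: 32, 0.11: 33, 0.112: 104, 0.114: 108}
  axis [ 0.5171 -0.4207] rib 9.6 slot-yaw 13.1 n (251, 266) z [0.0982 0.1139]
```

```bash
python3 drive.py '[0, 0, 0, 0.06, 0.59, 0, 0, 0, 0.12, 0.59, 0, 0, 0, 0.18, 0.59, 0, 0, 0, 0.24, 0.59, 0, 0, 0, 0.3, 0.59, 0, 0, 0, 0.36, 0.59, 0, 0, 0, 0.42, 0.59, 0, 0, 0, 0.48, 0.59, 0, 0, 0, 0.53, 0.59, 0, 0, 0, 0.53, 0.59]'; python3 look.py .097
```

```text
t: 7.65
tcp_pos: [0.5169, -0.4196, 0.1241]
tool_rot: [0.995, 0.098, -0.0, -0.0]
force: [-1.1, 0.9, -0.2]
finger_gap: 0.591
gripper_force: 0.1
t 7.65 tcp [ 0.5169 -0.4196  0.1241] yaw -78.8 q6 0.53 F [-1.1  0.9 -0.2] M [-0.03 -0.04  0.02]
wrist 10877 {0.094: 2590, 0.096: 2729, 0.11: 2299, 0.112: 2046}
  axis [ 0.5167 -0.4207] rib 69.3 slot-yaw 13.1 n (4461, 5591) z [0.0961 0.1119]
scene 473 {0.094: 94, 0.096: 83, 0.108: 26, 0.11: 113, 0.112: 69}
  axis [ 0.517  -0.4207] rib 69.4 slot-yaw 13.2 n (199, 216) z [0.096  0.1117]
```

```bash
python3 drive.py '[0, 0, 0, 0.03, 0.59, 0, 0, 0, 0.06, 0.59, 0, 0, 0, 0.06, 0.59]'; python3 look.py .097;python3 drive.py '[0, 0, 0, 0.02, 0.59, 0, 0, 0, 0.02, 0.59]'; python3 look.py .097|grep -v ': '
```

```text
t: 8.05
tcp_pos: [0.5171, -0.4197, 0.1243]
tool_rot: [0.998, 0.068, 0.0, -0.0]
force: [-0.3, -0.2, -0.2]
finger_gap: 0.588
gripper_force: 0.2
t 8.05 tcp [ 0.5171 -0.4197  0.1243] yaw -82.2 q6 0.59 F [-0.3 -0.2 -0.2] M [-0.05 -0.01 -0.01]
wrist 10763 {0.094: 3401, 0.096: 1889, 0.11: 2940, 0.112: 1339}
  axis [ 0.5168 -0.4208] rib 66.1 slot-yaw 13.3 n (4393, 5559) z [0.0958 0.1117]
scene 462 {0.094: 110, 0.096: 65, 0.108: 29, 0.11: 111, 0.112: 54}
  axis [ 0.517 -0.42 ] rib 66.7 slot-yaw 13.9 n (188, 203) z [0.0957 0.1114]
t: 8.35
tcp_pos: [0.5171, -0.4197, 0.1243]
tool_rot: [0.998, 0.057, 0.0, 0.0]
force: [0.7, -0.9, -0.5]
finger_gap: 0.587
gripper_force: 0.5
t 8.35 tcp [ 0.5171 -0.4197  0.1243] yaw -83.4 q6 0.61 F [ 0.7 -0.9 -0.5] M [ 0.06 -0.    0.02]
  axis [ 0.5168 -0.4208] rib 64.9 slot-yaw 13.4 n (4379, 5562) z [0.0958 0.1116]
  axis [ 0.5171 -0.4204] rib 65.6 slot-yaw 14.0 n (197, 221) z [0.0957 0.1113]
```

```bash
for i in 1 2; do python3 drive.py '[0, 0, 0, 0.02, 0.59, 0, 0, 0, 0.02, 0.59]'>/dev/null; python3 look.py .097|grep -v ': ';done
```

```text
t 8.65 tcp [ 0.517  -0.4197  0.1243] yaw -84.6 q6 0.63 F [-0.9  0.4 -0.8] M [-0.01  0.    0.01]
  axis [ 0.5168 -0.4208] rib 63.9 slot-yaw 13.5 n (4377, 5555) z [0.0957 0.1116]
  axis [ 0.5174 -0.4202] rib 64.8 slot-yaw 14.4 n (199, 200) z [0.0958 0.1113]
t 8.95 tcp [ 0.517  -0.4197  0.1243] yaw -85.7 q6 0.65 F [ 0.6  0.1 -1.7] M [ 0.03 -0.03  0.02]
  axis [ 0.5168 -0.4208] rib 62.7 slot-yaw 13.5 n (4366, 5528) z [0.0957 0.1116]
  axis [ 0.517 -0.42 ] rib 64.2 slot-yaw 15.0 n (185, 202) z [0.0955 0.1114]
```

```bash
for i in 1 2 3; do python3 drive.py '[0, 0, 0, 0.02, 0.59, 0, 0, 0, 0.02, 0.59]'>/dev/null; python3 look.py .097|grep -v ': '|head -2;done
```

```text
t 9.25 tcp [ 0.517  -0.4197  0.1243] yaw -86.9 q6 0.67 F [ 0.6  0.4 -0.6] M [-0.01 -0.08 -0.01]
  axis [ 0.5168 -0.4208] rib 61.6 slot-yaw 13.5 n (4367, 5536) z [0.0957 0.1116]
t 9.55 tcp [ 0.5171 -0.4198  0.1243] yaw -88.0 q6 0.69 F [ 0.1  0.4 -0.2] M [ 0.03 -0.01  0.04]
  axis [ 0.5168 -0.4208] rib 60.5 slot-yaw 13.6 n (4372, 5526) z [0.0957 0.1116]
t 9.85 tcp [ 0.517  -0.4197  0.1243] yaw -89.2 q6 0.71 F [ 0.3 -0.3 -1.1] M [0.   0.01 0.04]
  axis [ 0.5168 -0.4208] rib 59.4 slot-yaw 13.6 n (4370, 5528) z [0.0957 0.1116]
```

```bash
for i in 1 2 3 4; do python3 drive.py '[0, 0, 0, 0.025, 0.59, 0, 0, 0, 0.025, 0.59]'>/dev/null; python3 look.py .097|grep -v ': '|head -2;done
```

```text
t 10.15 tcp [ 0.517  -0.4196  0.1242] yaw -90.6 q6 0.73 F [ 0.6  0.4 -1.6] M [ 0.04 -0.    0.15]
  axis [ 0.5167 -0.4206] rib 58.5 slot-yaw 14.1 n (4351, 5577) z [0.0957 0.1115]
t 10.45 tcp [ 0.517  -0.4195  0.1242] yaw -92.0 q6 0.76 F [-0.3 -0.3 -0.7] M [0.15 0.02 0.34]
  axis [ 0.5168 -0.4205] rib 57.7 slot-yaw 14.7 n (4332, 5596) z [0.0957 0.1116]
t 10.75 tcp [ 0.5171 -0.4195  0.1242] yaw -93.4 q6 0.78 F [ 0.8  1.2 -1.7] M [ 0.24 -0.04  0.64]
  axis [ 0.5168 -0.4204] rib 57.2 slot-yaw 15.6 n (4308, 5627) z [0.0957 0.1116]
t 11.05 tcp [ 0.5171 -0.4194  0.1242] yaw -94.8 q6 0.81 F [ 1.2  2.8 -1.5] M [ 0.37 -0.16  1.05]
  axis [ 0.5169 -0.4204] rib 56.6 slot-yaw 16.4 n (4286, 5673) z [0.0957 0.1115]
```

Hard stop at the home height, so the lid is home. I'll unload the fingers to mid-slot, lift out and check.

```bash
python3 drive.py '[0, 0, 0, 0.0, 0.59, 0, 0, 0, -0.1, 0.59, 0, 0, 0, -0.2, 0.59, 0, 0, 0, -0.27, 0.59, 0, 0, 0, -0.27, 0.59, 0, 0, -0.01, -0.27, 0.59, 0, 0, -0.03, -0.27, 0.59, 0, 0, -0.07, -0.27, 0.59, 0, 0, -0.12, -0.27, 0.59, 0, 0, -0.12, -0.27, 0.59, 0, 0, -0.12, -0.27, 0.59]'; python3 look.py .097
python3 - <<'E'
from h import *
from station import manip, imaging
d=imaging.snapshot("wrist");cv2.imwrite("pics/end.png",d["pixels"][...,::-1])
t=imaging.snapshot("top");P=world(t).reshape(-1,3)
for c in((.5172,-.42),(.513,-.2)):
    P1=P[np.linalg.norm(P[:,:2]-c,axis=1)<.05];print([np.median(P1[(P1[:,2]>a)&(P1[:,2]<b),2]).round(4) for a,b in((.092,.102),(.108,.118))])
E
```

```text
t: 12.25
tcp_pos: [0.5177, -0.4208, 0.2474]
tool_rot: [0.996, 0.091, 0.002, 0.002]
force: [0.3, -0.2, -0.6]
finger_gap: 0.592
gripper_force: 0.0
t 12.25 tcp [ 0.5177 -0.4208  0.2474] yaw -79.5 q6 0.54 F [ 0.3 -0.2 -0.6] M [-0.02  0.04 -0.05]
wrist 3696 {0.094: 1404, 0.096: 597, 0.11: 1049, 0.112: 357}
  axis [ 0.5167 -0.4205] rib 58.6 slot-yaw 3.1 n (1450, 2077) z [0.0956 0.1115]
scene 656 {0.092: 34, 0.094: 152, 0.096: 98, 0.108: 44, 0.11: 153, 0.112: 56}
  axis [ 0.517  -0.4205] rib 58.7 slot-yaw 3.3 n (241, 310) z [0.0958 0.1112]
[np.float64(0.0973), np.float64(0.1133)]
[np.float64(0.0974), np.float64(0.1136)]
```

View pics/end.png

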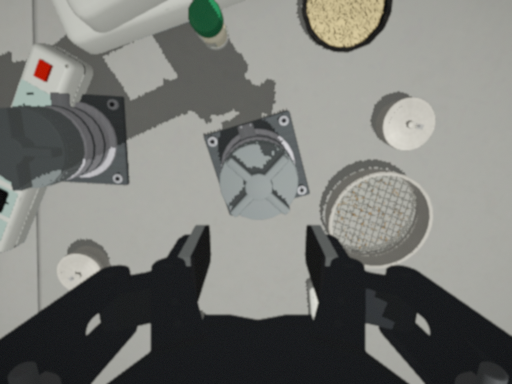

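The lid at about (259,187) sits level and low, at the same height as the closed cell's lid (0.113). The fingers are clear, and the vial and dish are where they stood.

```bash
python3 -c "
from station import manip, imaging;print(manip.sign_off())"
```

```text
the job is handed in; nothing more can be done
None
```

The loose lid was turned back until it dropped into its thread, then screwed clockwise to its stop; it measures level with the closed cell's lid, the arm is clear, and the job is handed in at about 12 s (no verdict was returned).

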